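Press the secret catch of the bar chest

TASK

The long dark wooden chest has a secret drawer: one of the look-alike tiles of the pale inlaid strip on its lid is really a flush push catch. Feel along the strip with the fingertips until you find the tile that gives way, press the catch all the way down so that the drawer in the front comes fully out, then draw the hand clear. Leave the two stoppers on the lid, the jigger and the cherry jar standing where they are.

Things in the scene. Friction and masses are not known exactly. Their poses are not given: they have to be found in the camera images.
- chest: Dark wood chest, fixed to the worktop, 140 mm deep (x) by 380 mm long (y) by 95 mm high, brass corners. Origin: centre of its underside on the worktop; x points from its drawer front to its back, y along its length, z up. It stands turned by up to about 15 degrees from the robot's axes.
- strip (a point): Centre of the lid, 95 mm above the chest's origin, chest axes: middle of the pale strip, 75 mm wide (chest x), 170 mm long (chest y), level with the lid to 0.5 mm and divided into like tiles 46 mm apart. One is the catch, at chest x = 0; its centre lies anywhere from -50 to +50 mm along the strip (chest y). This is not reported: feel for it. The other tiles are rigid.
- catch (a joint): How far the catch tile is pressed: 0 (up) to 0.007 m (fully down). Like each tile it is 44 mm (chest x) by 42 mm (chest y), in an opening 46 by 44 mm, its top 1 mm below the pale rim. Only fingertips that fit wholly into the opening can push it down. It gives at about 4 N, has no spring and stays where it is pushed.
- drawer (a joint): How far the drawer has come out of the chest's front (towards chest -x), 0 to 0.042 m. A linkage drives it from the catch: 6 mm of drawer for each mm of catch. The drawer front is 266 mm long, 60 mm high and has no handle; it needs free space in front of the chest.
- stopper_brass: Brass bottle stopper, 31 mm across, 45 mm high, standing loose on the lid near its +y end, about 155 mm from the strip's centre. Origin: centre of its underside. Leave alone.
- stopper_steel: Light grey bottle stopper, 31 mm across, 45 mm high, standing loose on the lid near its -y end, about 155 mm from the strip's centre. Origin: centre of its underside. Leave alone.
- jigger: Brass double jigger, 44 mm across, 78 mm high, on the worktop past the chest's +y end. Origin: centre of its underside. Leave alone.
- cherry_jar: Jar of cherries with green cap, 62 mm across, 86 mm high, on the worktop past the chest's -y end. Origin: centre of its underside. Leave alone.

How it is judged:
By the outcome, as a careful person would: the job done as asked, in the order asked, and still so for the second after the job is handed in, with the robot touching nothing.
It also fails if it takes over 51 s, if anything falls off the work surface, if the arm or the gripper's body presses on something with over 40 N, if the wrist force passes 120 N, or if a joint passes its speed limit or range.

ROBOT

A 6-joint arm with a two-finger parallel gripper is mounted at the origin on a cart in front of the work surface, level with it; the furniture and walls round the work are solid. World frame = base frame: x ahead of the robot, y to its left, z up, the work surface at z = 0. Lengths are in mm, angles in rad, forces in N, time in s.
With the tool pointing down it reaches from about 300 to 775 mm from the base axis. Payload 14.6 kg.
Tool frame: the origin (TCP) lies between the finger pads; the fingertips stand manip.tip_reach ahead of it and the grasp point (between the pads) lies 5 mm behind it (manip.tip_reach is the distance from the TCP to the fingertips, in mm); z points along the fingers, y is the line along which they close (so a half turn about z gives the same grasp; the last joint's range is limited). The gripper opens to 94 mm and grips with 3 to 60 N. Pads are 16 mm wide; open, the fingers measure 119 mm over their backs; the gripper's body (75 mm by 177 mm) begins 78 mm behind the grasp point.
Start: joints at [-1.288, 0.3, 1.521, -0, 1.321, -0.067], TCP at [188.483, -516.685, 219.446] pointing down, gripper open.
Joint ranges: [-3.03, 3.03], [-0.79, 2.21], [0.23, 2.52], [-1.04, 4.18], [0, 3.07], [-2.55, 2.55]. Speed limits (rad/s): [2.22, 2.22, 2.57, 3.14, 3.14, 3.14].

INTERFACE

Orientations are given as [roll, pitch, yaw] about the fixed x, y, z axes, in that order (R = Rz(yaw) Ry(pitch) Rx(roll)).
In Python, from cell import manip gives the robot as it stands. The module is installed in compiled form; this text tells all that it offers.
- The arm moves only by the shell command python3 -m creep 'ROWS' [FORCE]. ROWS is JSON, a list of rows, each a list of 3 entries, a list of its own where there are three numbers: the opening, from -1 (shut) to 1 (fully open), then the shift along the tool's x, y, z in cm, then the turn about the tool's z in units of 5 degrees (1.0 is 5 degrees). In form: [[grip, [tx, ty, tz], roll], ...]. A call has 1 to 12 rows; each row is the pose to reach, as a shift and turn from the pose commanded when the call began, along the tool's axes at that moment; what a row does not reach only later rows make up. A row lasts 1/10 s, in which the tool goes at most 50 mm and 8.59 degrees, less where a joint would pass 70% of its speed; a pose out of reach is approached as far as the arm can. A call with a gripper value outside its range is refused whole. The fingers move at their own pace and stop on an object; FORCE is the grip in N (left out, the last holds). Time passes only in rows, so rows that repeat a pose let the fingers close. It gives the time, the measured TCP pose, the force, the opening and the grip force at its end, in the units of the state.
- manip.read_state(): the state, without advancing time (a new reading comes with each control period).
- manip.camera(name): name is "scene" or "side" or "wrist"; returns the picture (420x560x3 uint8, red, green, blue); there is no depth.
- manip.camera_params(name): a dict with "fovy" (degrees; the focal length in pixels is half the picture's height over the tangent of half this angle, whatever the lens; pixels are square), "cx", "cy" (the principal point, pixels), "origin" and "attitude" of the camera in the world. Camera axes: x right, y down, z forward; pixel columns grow to the right and rows downward; lengths in mm; the calibration is good to about 2 mm. The wrist camera is an equidistant fisheye: a pixel r from the principal point sees the ray r / f radians off the axis. A picture is of the moment at which its call begins: read the wrist's pose just before it. camera_params takes no time and is no camera call; for the wrist camera it gives the pose at the moment of the call.
- manip.sign_off(): hands the job in; it is judged then, once.
The state is a dict: "clock": time; "joints": joint angles; "qd": joint speeds; "effort": joint torques, N m; "eef_pos": TCP position; "eef_rot": TCP orientation; "wrist_force": force on the tool from outside, world axes, zero at the start; "moment": the same for the moment, N m; "finger_gap": finger opening in mm; "finger_force": force on a finger pad.
Only numpy, scipy, OpenCV 4.12 (cv2) and the standard library are available. Lean on these libraries where they do the work, as an engineer would, in place of code of your own. Each camera call takes 0.05 s, during which the arm holds its last target. There are 200 camera calls.

## Working session

There is one attempt and no reset: what is moved stays moved. The work goes in short steps, Python scripts to look and compute and a shell command to move; the robot and the scene stay as the last step left them, time stands still between calls to the robot, and variables do not carry over. Pictures are saved under pics/ and viewed, at most 10 in all, crops included, and the job is handed in when it is done.

```bash
mkdir -p pics; python3 - <<'E'
from cell import manip
import cv2
s=manip.read_state()
print(s, manip.tip_reach)
for n in("scene","side"):
    p=manip.camera_params(n);print(n,p)
    cv2.imwrite(f"pics/{n}0.png",manip.camera(n)[:,:,::-1])
print(manip.camera_params("wrist"))
E
```

```text
{'clock': 0.0, 'joints': array([-1.28760190e+00,  3.00451429e-01,  1.52158573e+00, -6.68175303e-06,
        1.32069929e+00, -6.66101612e-02]), 'qd': array([-4.98032785e-04, -6.23289253e-04, -8.93233254e-05,  5.13268683e-04,
        4.35088485e-04, -1.29258680e-04]), 'effort': array([-3.56851167e-03, -5.31807232e+01, -3.52739775e+01,  7.06488127e-02,
        2.42927636e-02, -9.69820371e-05]), 'eef_pos': array([ 188.413599  , -516.45595709,  218.89514679]), 'eef_rot': array([-3.14045097e+00, -6.96740948e-05,  3.49806205e-01]), 'wrist_force': array([-0.25068392,  0.19779775,  0.12225983]), 'moment': array([-0.01351119, -0.01486522, -0.00460312]), 'finger_force': 0.0, 'finger_gap': 94.31042590970033} 14.0
scene {'fovy': 57.5952931566531, 'cx': 282.98047825727195, 'cy': 209.28405745224114, 'origin': array([-162.06164761,  465.15514677,  511.02312962]), 'attitude': array([-2.04033104, -0.00258977, -2.1253612 ])}
side {'fovy': 43.589184599895326, 'cx': 273.8794759636252, 'cy': 208.53935259936702, 'origin': array([ 267.28128602, -978.13379212,  600.96363681]), 'attitude': array([-2.04011411, -0.01483849, -0.21087963])}
{'fovy': 65.70646984690485, 'cx': 280.0542506814683, 'cy': 204.61804784884274, 'origin': array([ 251.9009808 , -493.16162618,  383.9139841 ]), 'attitude': array([ 2.90437030e+00,  1.79755449e-04, -1.22190611e+00])}
```

View pics/scene0.png

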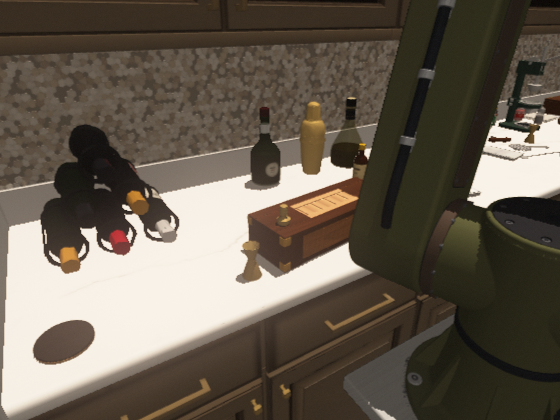

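View pics/side0.png

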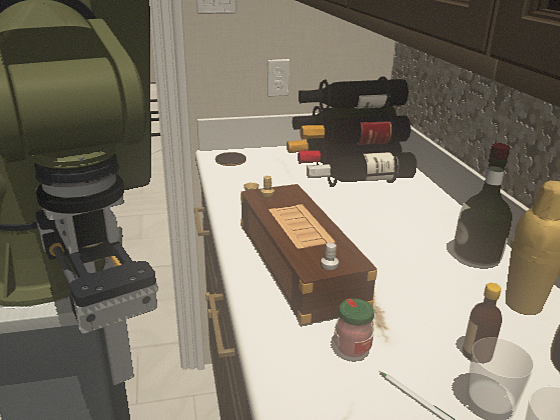

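The side view shows the whole chest: the pale strip lies at about (270–335, 205–247), the steel stopper at (330,257), the brass stopper at (267,185) and the jar at (354,330). In the scene view the arm hides part of the chest, and the jigger is at (252,260). I'll segment the strip and the lid in the side view.

```bash
cat > h.py <<'E'
import numpy as np, cv2
from cell import manip
from scipy.spatial.transform import Rotation as R
def cast(n,uv,z,p=None):
    p=p or manip.camera_params(n); f=210/np.tan(np.radians(p["fovy"])/2)
    d=(np.asarray(uv,float).reshape(-1,2)-[p["cx"],p["cy"]])/f
    if n=="wrist":
        r=np.linalg.norm(d,axis=1,keepdims=True)+1e-9
        v=np.hstack([d/r*np.sin(r),np.cos(r)])
    else: v=np.hstack([d,np.ones((len(d),1))])
    w=v@R.from_euler("xyz",p["attitude"]).as_matrix().T
    return (p["origin"]+w*((z-p["origin"][2])/w[:,2:]))[:,:2]
E
python3 - <<'E'
from h import *
im=cv2.imread("pics/side0.png"); hsv=cv2.cvtColor(im,cv2.COLOR_BGR2HSV)
print(hsv[225,300],hsv[212,290],hsv[245,280],hsv[242,322])
m=cv2.inRange(hsv,(8,60,150),(25,200,255)); m[:195]=0;m[255:]=0;m[:,:262]=0;m[:,345:]=0
m=cv2.morphologyEx(m,cv2.MORPH_CLOSE,np.ones((7,7)))
c=max(cv2.findContours(m,0,2)[0],key=cv2.contourArea)
w=cast("side",c[:,0],95).astype(np.float32)
r=cv2.minAreaRect(w);print(r);print(cv2.boxPoints(r))
# lid edges: bottom of chest corners picked by eye
print("stoppers",cast("side",[[330,266],[267,191]],95),"jar",cast("side",[[354,352]],0))
big=cv2.resize(im[170:330,230:390],None,fx=3.7,fy=3.7,interpolation=cv2.INTER_CUBIC)
cv2.imwrite("pics/crop.png",big)
E
```

```text
[ 17 113 217] [ 15 114 204] [ 12 111 113] [ 16 116 220]
((519.725341796875, -81.5782699584961), (79.52800750732422, 172.4827117919922), 7.249674320220947)
[[ 469.39615     -1.0443115]
 [ 491.1623    -172.14813  ]
 [ 570.05457   -162.11223  ]
 [ 548.2884       8.991592 ]]
stoppers [[ 533.81349716 -240.10318988]
 [ 486.56561389   85.31754177]] jar [[ 544.63046031 -356.67568781]]
```

View pics/crop.png

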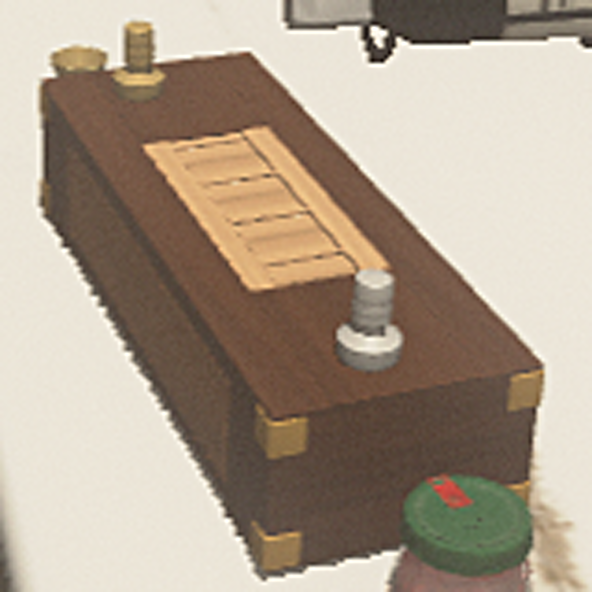

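The strip's centre is near (520, -82) and the chest is turned about 7.2°. I'll close the fingers and move over the strip at this height, turning +13° to line up with the chest.

```bash
python3 -m creep '[[-1,[10,-6.4,0],1],[-1,[20,-12.8,0],2],[-1,[30,-19.2,0],2.6],[-1,[40,-25.6,0],2.6],[-1,[46,-29.5,0],2.6],[-1,[46,-29.5,0],2.6],[-1,[46,-29.5,0],2.6],[-1,[46,-29.5,0],2.6],[-1,[46,-29.5,0],2.6],[-1,[46,-29.5,0],2.6],[-1,[46,-29.5,0],2.6],[-1,[46,-29.5,0],2.6]]' 20
```

```text
clock: 1.3
eef_pos: [521.3, -78.0, 218.8]
eef_rot: [-3.141, 0.001, 0.127]
wrist_force: [-1.0, -0.4, -0.1]
finger_gap: 2.1
finger_force: 0.0
```

```bash
python3 -m creep '[[-1,[0,0,0],0],[-1,[0,0,0],0],[-1,[0,0,0],0]]' 20; python3 - <<'E'
from h import *
import json
p=manip.camera_params("wrist"); im=manip.camera("wrist")[:,:,::-1].copy()
cv2.imwrite("pics/w1.png",im); json.dump({k:np.asarray(v).tolist() for k,v in p.items()},open("w1.json","w"))
print(p); s=manip.read_state(); print(s["eef_pos"],s["eef_rot"],s["finger_gap"])
E
```

```text
clock: 1.6
eef_pos: [519.0, -82.9, 219.5]
eef_rot: [3.142, 0.0, 0.121]
wrist_force: [-0.7, 0.3, -0.0]
finger_gap: 0.2
finger_force: 0.0
{'fovy': 65.70646984690485, 'cx': 280.0542506814683, 'cy': 204.61804784884274, 'origin': array([586.0451535 , -74.33347284, 384.49092381]), 'attitude': array([ 2.90454354e+00, -1.34388687e-03, -1.45039454e+00])}
[519.1124398  -82.88075491 219.58290758] [ 3.14150781e+00 -1.46442911e-04  1.21271437e-01] 0.3393901486583665
```

View pics/w1.png

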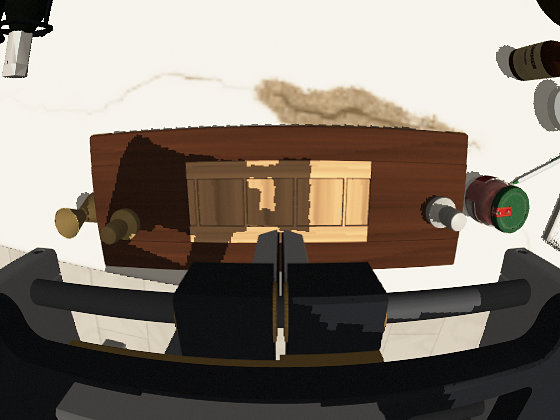

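Seen from above, the strip spans about (187–371, 160–242). Its tile grooves are near columns 198, 246, 295 and 343, so there are three full tiles. I'll turn the groove pixels into chest coordinates.

```bash
python3 - <<'E'
from h import *
import json
p=json.load(open("w1.json")); g=cv2.cvtColor(cv2.imread("pics/w1.png"),cv2.COLOR_BGR2GRAY).astype(float)
bh=cv2.morphologyEx(g.astype(np.uint8),cv2.MORPH_BLACKHAT,np.ones((1,7)))
prof=bh[182:222,180:375].mean(0)
cols=[i+180 for i in range(1,194) if prof[i]>12 and prof[i]>=prof[i-1] and prof[i]>=prof[i+1]]
print(cols,[round(prof[c-180]) for c in cols])
bv=cv2.morphologyEx(g.astype(np.uint8),cv2.MORPH_BLACKHAT,np.ones((7,1)))
for a,b in((205,240),(302,338)):
    q=bv[150:235,a:b].mean(1); print([(i+150,round(q[i])) for i in range(1,84) if q[i]>12 and q[i]>=q[i-1] and q[i]>=q[i+1]])
print(cast("wrist",[[c,202] for c in cols],94.5,p).round(1))
C=cast("wrist",[[187,161],[371,160],[367,242],[189,242]],95,p);print(C.round(1),C.mean(0))
# stoppers' base, groove rows
print(cast("wrist",[[198,177],[343,177],[198,226],[343,226]],94.5,p).round(1))
cv2.imwrite("pics/w1c.png",cv2.resize(cv2.imread("pics/w1.png")[145:255,175:385],None,fx=3.7,fy=3.7,interpolation=cv2.INTER_CUBIC))
E
```

```text
[198, 243, 247, 293, 297, 317, 342, 346, 365] [21, 23, 23, 22, 17, 13, 92, 52, 13]
[(160, 28), (179, 15), (225, 22)]
[(159, 16), (178, 48), (225, 121)]
[[ 509.8   -6.6]
 [ 514.9  -49. ]
 [ 515.4  -52.7]
 [ 520.4  -94.6]
 [ 520.9  -98.3]
 [ 523.1 -116.6]
 [ 525.9 -139.9]
 [ 526.4 -143.6]
 [ 528.6 -161.9]]
[[ 5.473e+02  6.500e+00]
 [ 5.684e+02 -1.607e+02]
 [ 4.897e+02 -1.714e+02]
 [ 4.689e+02  3.000e-01]] [518.56799034 -81.34177687]
[[ 533.4   -5. ]
 [ 549.2 -137. ]
 [ 486.3   -7.9]
 [ 503.  -144.7]]
```

View pics/w1c.png

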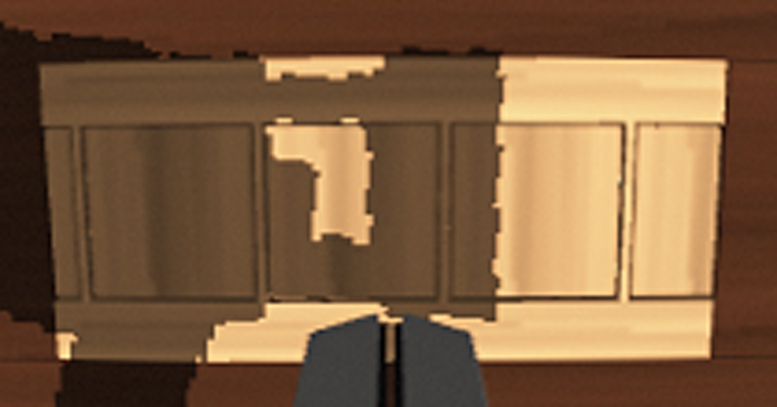

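Taking the dividers at their cast positions, the full tiles have centres A (512,-28), B (518,-74) and C (523,-119). B and C lie within ±50 mm of the strip centre, and A is at about +53. I'll feel B first, starting just above it.

```bash
python3 -m creep '[[-1,[0,-0.94,3],0],[-1,[0,-0.94,6],0],[-1,[0,-0.94,8.5],0],[-1,[0,-0.94,10],0],[-1,[0,-0.94,10.6],0],[-1,[0,-0.94,10.8],0],[-1,[0,-0.94,10.8],0],[-1,[0,-0.94,10.8],0],[-1,[0,-0.94,10.8],0]]' 20
```

```text
clock: 2.55
eef_pos: [518.7, -72.7, 112.2]
eef_rot: [3.141, -0.001, 0.123]
wrist_force: [-0.5, -0.1, 0.6]
finger_gap: 0.8
finger_force: 0.0
```

```bash
python3 -m creep '[[-1,[0,0,0.1],0],[-1,[0,0,0.2],0],[-1,[0,0,0.3],0],[-1,[0,0,0.3],0],[-1,[0,0,0.3],0]]'; python3 -m creep '[[-1,[0,0,0.1],0],[-1,[0,0,0.1],0],[-1,[0,0,0.1],0]]'; python3 -m creep '[[-1,[0,0,0.1],0],[-1,[0,0,0.1],0],[-1,[0,0,0.1],0]]'
```

```text
clock: 3.05
eef_pos: [518.4, -72.6, 108.4]
eef_rot: [-3.142, 0.0, 0.123]
wrist_force: [-0.8, -0.6, -0.1]
finger_gap: 0.5
finger_force: 0.0
clock: 3.35
eef_pos: [518.4, -72.6, 107.5]
eef_rot: [3.142, -0.0, 0.123]
wrist_force: [0.0, -0.4, 0.7]
finger_gap: 0.8
finger_force: 0.2
clock: 3.65
eef_pos: [518.4, -72.6, 106.5]
eef_rot: [3.142, -0.0, 0.123]
wrist_force: [1.0, -0.5, 2.4]
finger_gap: 0.4
finger_force: 1.0
```

```bash
python3 -m creep '[[-1,[0,0,0.1],0],[-1,[0,0,0.1],0],[-1,[0,0,0.1],0]]'; python3 -m creep '[[-1,[0,0,0.1],0],[-1,[0,0,0.1],0],[-1,[0,0,0.1],0]]'
```

```text
clock: 3.95
eef_pos: [518.4, -72.6, 105.4]
eef_rot: [3.142, -0.0, 0.123]
wrist_force: [0.4, -0.1, 0.6]
finger_gap: 0.3
finger_force: 0.8
clock: 4.25
eef_pos: [518.4, -72.6, 104.4]
eef_rot: [3.142, -0.0, 0.123]
wrist_force: [2.0, -0.6, 1.5]
finger_gap: 0.4
finger_force: 0.7
```

Tile B gives way, with the tips at about 90 mm and only about 2 N. I'll keep pressing until the force rises at the end stop.

```bash
python3 -m creep '[[-1,[0,0,0.1],0],[-1,[0,0,0.2],0],[-1,[0,0,0.2],0],[-1,[0,0,0.2],0]]'; python3 -m creep '[[-1,[0,0,0.1],0],[-1,[0,0,0.1],0],[-1,[0,0,0.1],0]]';python3 -m creep '[[-1,[0,0,0.1],0],[-1,[0,0,0.1],0],[-1,[0,0,0.1],0]]'
```

```text
clock: 4.65
eef_pos: [518.3, -72.6, 102.3]
eef_rot: [-3.142, 0.0, 0.123]
wrist_force: [0.9, -0.4, 1.7]
finger_gap: 0.5
finger_force: 0.5
clock: 4.95
eef_pos: [518.3, -72.6, 101.3]
eef_rot: [-3.142, 0.0, 0.123]
wrist_force: [0.6, 0.1, 0.9]
finger_gap: 0.4
finger_force: 0.5
clock: 5.25
eef_pos: [518.4, -72.6, 100.7]
eef_rot: [3.142, -0.0, 0.123]
wrist_force: [-1.9, 0.2, 5.8]
finger_gap: 0.5
finger_force: 3.2
```

```bash
python3 -m creep '[[-1,[0,0,0.1],0],[-1,[0,0,0.1],0],[-1,[0,0,0.1],0]]'; python3 -m creep '[[-1,[0,0,0.1],0],[-1,[0,0,0.1],0],[-1,[0,0,0.1],0]]'
```

```text
clock: 5.55
eef_pos: [518.5, -72.6, 100.6]
eef_rot: [3.141, -0.001, 0.123]
wrist_force: [-6.4, 1.3, 17.4]
finger_gap: 0.5
finger_force: 8.6
clock: 5.85
eef_pos: [518.5, -72.6, 100.5]
eef_rot: [3.141, -0.001, 0.123]
wrist_force: [-11.5, 1.9, 27.6]
finger_gap: 0.5
finger_force: 14.1
```

The tile is on its end stop: 28 N with no more travel. I'll lift slowly, draw clear and check the drawer.

```bash
python3 -m creep '[[-1,[0,0,-0.2],0],[-1,[0,0,-0.5],0],[-1,[0,0,-1],0],[-1,[0,0,-2],0],[-1,[0,0,-4],0],[-1,[0,0,-7],0],[-1,[0,0,-11],0],[-1,[0,0,-15],0],[-1,[0,0,-15],0],[-1,[0,0,-15],0],[-1,[0,0,-15],0]]'; python3 - <<'E'
from h import *
import numpy as np
a=manip.camera("side")[:,:,::-1]; b=manip.camera("wrist")[:,:,::-1]
cv2.imwrite("pics/end.png",np.hstack([cv2.resize(a[150:370,190:430],(400,367)),cv2.resize(b,(400,300))[:, :].copy() if 0 else cv2.copyMakeBorder(cv2.resize(b,(400,300)),0,67,0,0,0)]))
E
```

```text
clock: 6.95
eef_pos: [517.9, -72.5, 247.5]
eef_rot: [-3.141, 0.002, 0.123]
wrist_force: [0.2, 0.1, -0.5]
finger_gap: 0.3
finger_force: 0.0
```

View pics/end.png

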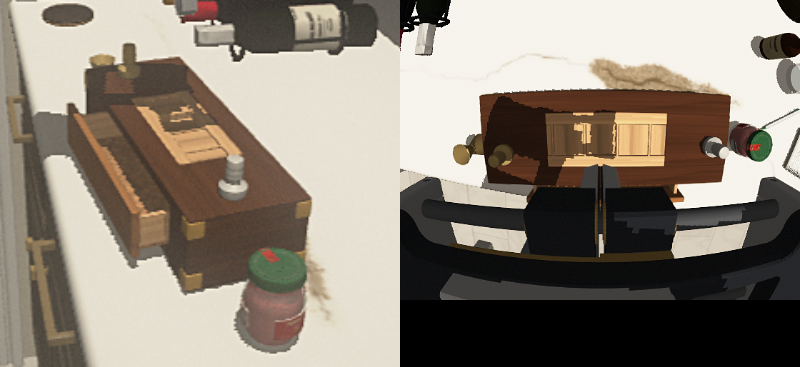

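The drawer stands well out of the front at left centre of the side crop. Both stoppers, the jigger and the jar are standing as before, and the hand is clear. The catch went from contact at about 107.5 mm to a hard stop at 100.6 mm, which is its full 7 mm.

```bash
python3 -c "
from cell import manip
print(manip.sign_off())"
```

```text
the job is handed in; nothing more can be done
None
```

The first tile I felt, about 8 mm to the +y side of the strip's centre, was the catch; I pressed it to its hard stop, the drawer came out, the hand was drawn clear with the stoppers, jigger and jar still standing, and the job is handed in (no verdict was returned).

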